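Index the revolving punch to its widest tube

TASK

Get the revolving punch ready for the big eyelet hole: with a fingertip, flick its turret round from click to click until the widest of its six tubes points straight down at the brass anvil, clicked home and at rest. Work gently on the turret alone: do not work the handle, do not shove or lift the punch, and leave everything else on the table where it is.

Things in the scene. Friction and masses are not known exactly. Their poses are not given: they have to be found in the camera images.
- punch: Bench revolving punch for leather, loose on rubber feet, about 3.7 kg. Origin on the table plumb below the turret axle; x from the turret end (front) back to the column and handle, y along the axle, z up. Dark base plate: x -85 to +185 mm, y +-55 mm, 17 mm high; on it a bed 36 mm wide, 40 mm high. Nothing stands over the turret.
- axle (a point): Centre of the turret, 98 mm above the table; the axle lies along y of punch. A steel hub (radius 25 mm, 18 mm wide) with six plain tubes standing out like spokes, 60 degrees apart, to 42 mm from the axle; diameters in order round it 14 (widest), 8, 7, 6, 5, 4 mm. At rest one tube points straight up (tip at 140 mm) and one straight down.
- wide_tip (a point): Centre of the open end of the widest (14 mm) tube, 42 mm from the axle; it turns with the turret.
- anvil (a point): Centre of the top of the round brass anvil (28 mm across), 48 mm above the table, plumb below the axle; a tube pointing straight down ends 8 mm above it.
- pivot (a point): Pivot bolt of the jaw, in the column 130 mm behind the axle at 98 mm height. Column: two plates, x 110 to 150 mm, y +-25 mm, 118 mm high. From here the grey jaw's two cheeks run forward past both sides of the turret (outer faces y +-16 mm, 86 to 110 mm high), ending 12 mm in front of the axle; above them the turret is free on all sides.
- handle_end (a point): Upper end of the handle, which leans back from the pivot; 25 mm thick, end 102 mm behind the pivot and 241 mm above the table.
- turret (a joint): Turning of the turret, rad, endless either way; 0 or any whole turn when the widest tube points straight down; grows as the top moves to the front (-x of punch). Click stops every 1.047 rad (60 degrees). Pushed past half way it snaps to the next stop once released, else it springs back. 2 to 4 N sideways near a tube's end turns it; moved slowly it does not coast on.
- jaw (a joint): Upper jaw with the handle, rad: 0 fully open, held up by a spring (about 12 N down on the turret begins to move it), 0.06 when a tube meets the anvil.
- eyelet_tin: Open tin of eyelets, 64 mm across, 36 mm high, beside the punch; origin at the centre of its foot. Leave alone.
- bangle: Wooden bangle lying flat, 72 mm across, 14 mm high; origin at the centre of its underside. Leave alone.
- awl: Awl with a wooden handle, lying, 150 mm long. Leave alone.
- mallet: Wooden mallet lying on its side, 220 mm long, head 48 mm across and 80 mm wide; origin on the table at mid length. Leave alone.
- glue: White glue bottle, 44 mm across, 95 mm high, upright. Leave alone.
- spool: Empty wooden spool, 38 mm across, 48 mm high, upright. Leave alone.
- bead_jar: Jar with a metal lid, 56 mm across, 70 mm high, upright. Leave alone.

How it is judged (in metres and radians):
At the end, for the whole second after the job is handed in: The widest tube points straight down: its end is within 5 mm, seen from above, of the anvil's centre and below 62 mm; the turret is still (under 0.1 rad/s), the jaw is up (under 0.02 rad) and the punch stands still (horizontal distance between wide_tip and anvil below 0.005 m and height (world z) of wide_tip below 0.062 m and velocity of joint turret between -0.1 and 0.1 rad/s and value of joint jaw below 0.02 rad and linear speed of punch below 0.01 m/s); the robot touches nothing.
It fails at once if the handle is worked: the jaw is forced down by more than 0.035 rad (4.5 mm at the turret) (value of joint jaw above 0.035 rad).
It fails at once if the punch is shoved more than 20 mm, lifted or tipped (distance of punch from where it was at the start of the episode above 0.02 m or height (world z) of punch above 0.006 m or angle between punch's own z axis and vertical above 0.08 rad).
It fails at once if the turret is handled roughly (more than 30 N) (contact force between the fingers and turret above 30 N).
It fails at once if something else on the table is moved by more than 15 mm (distance of any of eyelet_tin, bangle, awl, mallet, glue, spool, bead_jar from where it was at the start of the episode above 0.015 m).
It also fails if it takes over 45 s, if anything falls off the work surface, if the arm or the gripper's body presses on something with over 40 N, if the wrist force passes 120 N, or if a joint passes its speed limit or range.

ROBOT

A 6-joint arm with a two-finger parallel gripper is mounted at the origin on the work surface. World frame = base frame: x ahead of the robot, y to its left, z up, the work surface at z = 0. Lengths are in mm, angles in rad, forces in N, time in s.
With the tool pointing down it reaches from about 350 to 875 mm from the base axis. Payload 4.2 kg.
Tool frame: the origin (TCP) lies on the centre line of the jaws, within the pads' length; the fingertips stand ahead of it and the grasp point (between the pads) lies 2 mm behind it (env.tcp_to_tips is the z of the fingertips in the tool frame, in mm); z points along the fingers, y is the direction in which the jaws open and shut (so a half turn about z gives the same grasp; the last joint's range is limited). The gripper opens to 87 mm and grips with 3 to 60 N. Pads are 19 mm wide; open, the fingers measure 117 mm over their backs; the gripper's body (75 mm by 190 mm) begins 51 mm behind the grasp point.
Start: joints at [1.37, 0.385, 0.008, 0, -1.194, -0.259], TCP at [277.322, 560.082, 218.65] pointing down, gripper open.
Joint ranges: [-3.14, 3.14], [-1.21, 2.06], [-1.07, 1.41], [-3.16, 2.05], [-2.99, -0.16], [-3.1, 3.1]. Speed limits (rad/s): [2.79, 2.79, 3.14, 3.14, 3.14, 3.14].

INTERFACE

Orientations are given as a rotation vector (axis times angle).
In Python, from bench import env, jaws, readout, snapshot, get_calibration, ticket gives the robot as it stands. Calls block until the motion is done:
- env.reach(position, orientation): joint-space move of the TCP to a pose.
- env.move_linear(position, ori=None, max_speed=150): straight line of the TCP; ori=None keeps the orientation; max_speed is the mean speed in mm/s.
- env.set_joints(angles): joint-space move.
- jaws.open_gripper() and jaws.clamp(f_grip=None): open the fingers fully, or close them until they stop; f_grip is the grip in N (None keeps the last).
- env.wait(seconds).
- env.inverse_kinematics(position, orientation): joint angles nearest the present ones, or None.
- readout.sense(): the state.
- snapshot(name): name is "scene" or "top" or "wrist"; returns the picture (420x560x3 uint8, red, green, blue); there is no depth.
- get_calibration(name): a dict with "vertical_fov" (degrees; the focal length in pixels is half the picture's height over the tangent of half this angle, whatever the lens; pixels are square), "cx", "cy" (the principal point, pixels), "k1" (the pictures are not rectified: a ray, as slopes to the right and down, at radius r is drawn at 1 + k1 r^2 times it, then the intrinsics apply), "rvec" (rotation vector, rad) and "tvec" (3), from world to camera coordinates, as OpenCV has them. Camera axes: x right, y down, z forward; pixel columns grow to the right and rows downward; lengths in mm; the calibration is good to about 2 mm. A picture is of the moment at which its call begins: read the wrist's pose just before it. get_calibration takes no time and is no camera call; for the wrist camera it gives the pose at the moment of the call.
A pose or a line that the arm cannot do raises env.PlanningError and nothing moves.
- ticket.close_job(): hands the job in, once; it reports no verdict.
The state is a dict: "time": time; "joints": joint angles; "joint_velocities": joint speeds; "joint_torque": joint torques, N m; "eef_pos": TCP position; "tcp_rot": TCP orientation; "ft_force": force on the tool from outside, world axes, zero at the start; "ft_torque": the same for the moment, N m; "width": finger opening in mm.
Only numpy, scipy, OpenCV 4.12 (cv2) and the standard library are available. Lean on these libraries where they do the work, as an engineer would, in place of code of your own. Each camera call takes 0.05 s, during which the arm holds its last target.

## Working session

There is one attempt and no reset: what is moved stays moved. The work goes in short steps, each a Python script; the robot and the scene stay as the last script left them, time stands still between calls to the robot, and variables do not carry over. Pictures are saved under pics/ and viewed, and the job is handed in when it is done.

```bash
ls; mkdir -p pics; python3 - <<'E'
from bench import env, jaws, readout, snapshot, get_calibration
import cv2
s=readout.sense(); print(s['time'],s['eef_pos'],s['tcp_rot'],s['width'],env.tcp_to_tips)
for n in ["scene","top","wrist"]:
    c=get_calibration(n); print(n,c)
    cv2.imwrite(f"pics/{n}0.png",snapshot(n)[:,:,::-1])
E
```

```text
pics
0.0 [277.05944564 559.54627921 217.54655739] [ 3.05675050e+00 -7.15736881e-01 -6.44271734e-04] 86.80354962688934 17.0
scene {'vertical_fov': 49.32906591641439, 'cx': 280.44147754304095, 'cy': 211.71019947912535, 'k1': -0.013039624101432843, 'rvec': array([ 1.59142698,  2.13295054, -0.75024235]), 'tvec': array([ 136.1219782 , -356.74401484, 1695.86320114])}
top {'vertical_fov': 56.25593523359096, 'cx': 281.60029520854226, 'cy': 204.78036667607878, 'k1': -0.055354481166050434, 'rvec': array([ 2.1337898 , -2.17891418,  0.13182033]), 'tvec': array([  46.83565197,  610.8911007 , 1314.53769046])}
wrist {'vertical_fov': 58.570965226705965, 'cx': 276.9644662340074, 'cy': 207.2816799085061, 'k1': -0.10501733018137484, 'rvec': array([-1.56735841,  2.52235169,  0.35645596]), 'tvec': array([623.95495944, -33.93209775, 392.04929621])}
```

View pics/scene0.png

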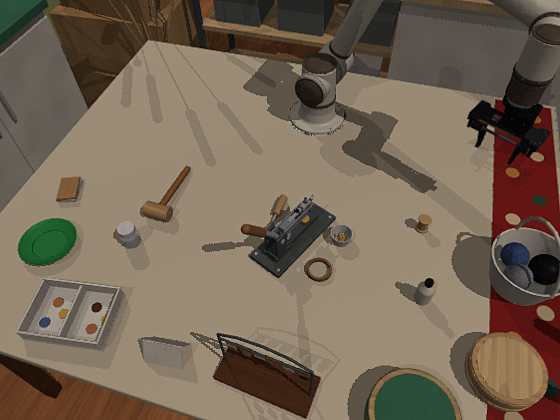

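View pics/top0.png

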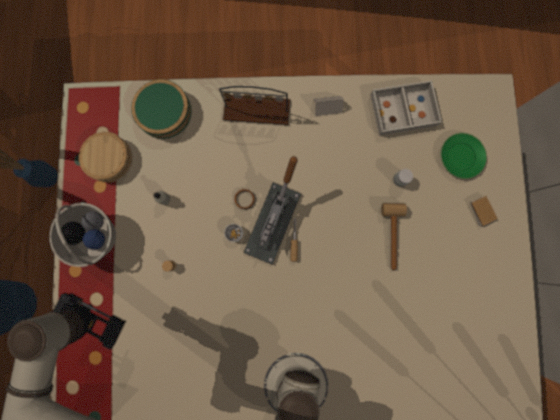

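View pics/wrist0.png

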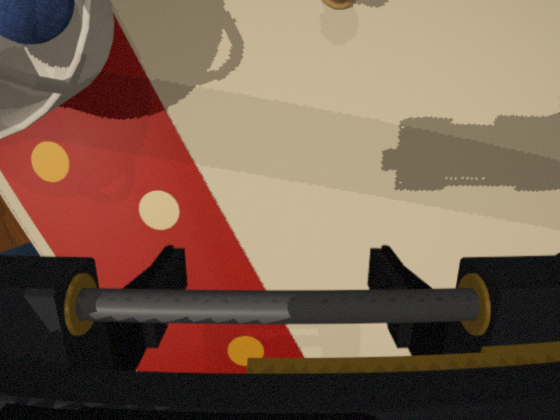

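```bash
cat > h.py <<'E'
import numpy as np, cv2
def K(c):
    f=210/np.tan(np.radians(c['vertical_fov']/2))
    return f,np.array([[f,0,c['cx']],[0,f,c['cy']],[0,0,1.]])
def ray(c,uv):
    f,k=K(c)
    p=cv2.undistortPoints(np.array(uv,float).reshape(-1,1,2),k,np.array([c['k1'],0,0,0.])).reshape(-1,2)
    R=cv2.Rodrigues(c['rvec'])[0]
    d=np.c_[p,np.ones(len(p))]@R
    return -R.T@c['tvec'],d
def onz(c,uv,z):
    o,d=ray(c,uv); return o+d*((z-o[2])/d[:,2])[:,None]
def proj(c,P):
    f,k=K(c)
    return cv2.projectPoints(np.array(P,float).reshape(-1,3),c['rvec'],c['tvec'],k,np.array([c['k1'],0,0,0.]))[0].reshape(-1,2)
def crop(im,u0,v0,w,h,s,out):
    cv2.imwrite(out,cv2.resize(im[v0:v0+h,u0:u0+w],None,fx=s,fy=s,interpolation=cv2.INTER_CUBIC))
E
python3 - <<'E'
import cv2; from h import *
crop(cv2.imread('pics/top0.png'),220,140,130,140,4,'pics/topc.png')
crop(cv2.imread('pics/scene0.png'),195,160,175,130,4,'pics/scenec.png')
E
```

```text
(no output)
```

View pics/topc.png

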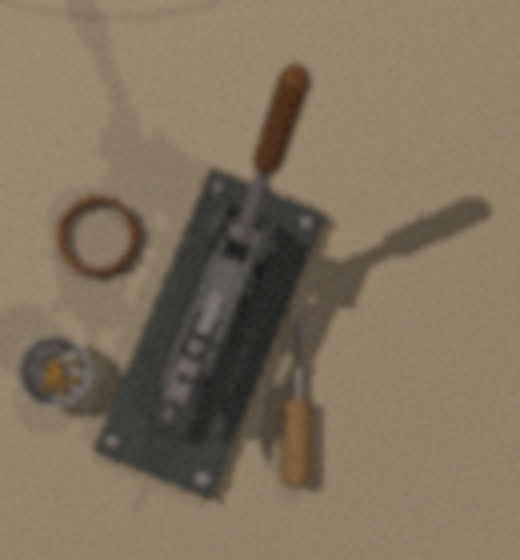

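View pics/scenec.png

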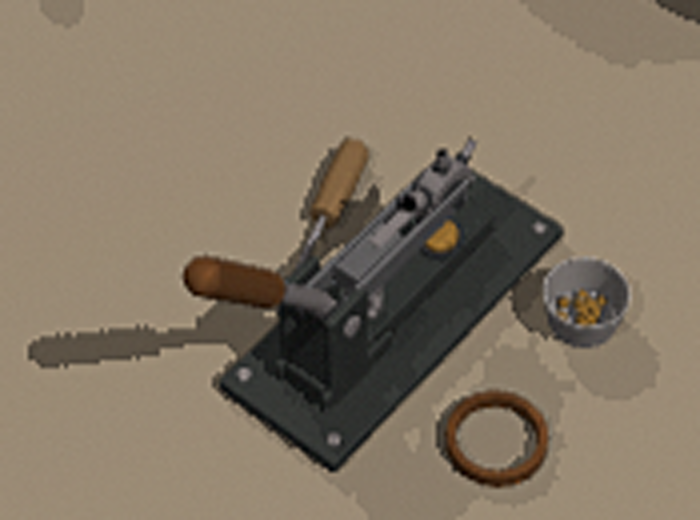

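```bash
cat > loc.py <<'E'
from h import *
from bench import *
c=get_calibration('top')
P=onz(c,[(273,182.3),(302,194),(244.2,252),(273.7,264.2)],17)[:,:2]
# model: back-left..: sides
rb=(P[0]+P[1])/2; fr=(P[2]+P[3])/2
x=(rb-fr)/np.linalg.norm(rb-fr)
print(P.round(1), np.linalg.norm(rb-fr), np.linalg.norm(P[0]-P[1]),np.linalg.norm(P[2]-P[3]))
o=(rb+fr)/2-50*x
y=np.array([-x[1],x[0]])
print('axle',o,'yaw',np.arctan2(x[1],x[0]))
W=lambda a,b,z: np.r_[o+a*x+b*y,z]
E
python3 - <<'E'
from loc import *
for n in('scene','top'):
    c=get_calibration(n); im=cv2.imread(f'pics/{n}0.png'); im=cv2.resize(im,None,fx=4,fy=4,interpolation=cv2.INTER_CUBIC)
    pts=[W(a,b,17) for a in(-85,185) for b in(-55,55)]+[W(0,0,140),W(0,0,98),W(232,0,241),W(-36.4,0,119),W(36.4,0,119)]
    p=proj(c,pts); print(n,p.round(1))
    for q in p: cv2.circle(im,tuple(int(v) for v in (q*4+1.5)),3,(0,0,255),-1)
    u0,v0=(195,160) if n=='scene' else (220,140)
    cv2.imwrite(f'pics/{n}m.png',im[v0*4:v0*4+560,u0*4:u0*4+700])
E
```

```text
[[694.8  62.7]
 [651.  -38.3]
 [452.9 166.5]
 [409.2  65.5]] 263.15481945862217 110.0971646478401 110.08306722693936
axle [506.01248247  83.80691008] yaw -0.4053878952492182
scene [[306.5 197.3]
 [335.1 215. ]
 [248.2 253.5]
 [277.5 274.9]
 [304.4 196.8]
 [304.1 206.2]
 [244.9 227.6]
 [312.2 193.9]
 [296.1 209.4]]
top [[273.3 265.1]
 [243.8 253. ]
 [302.4 193. ]
 [273.4 181.5]
 [266.4 234.4]
 [266.9 235. ]
 [294.7 160.1]
 [262.4 245.3]
 [271.  224.2]]
```

```bash
python3 -c "
import cv2,numpy as np
a=cv2.imread('pics/topm.png')[:,:520];b=cv2.imread('pics/scenem.png')
cv2.imwrite('pics/b.png',cv2.resize(np.hstack([a,b]),(800,int(560*800/1220))))"
```

```text
(no output)
```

View pics/b.png

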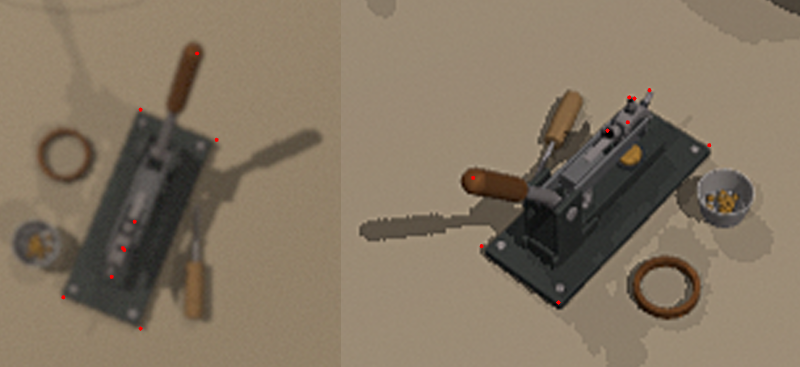

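```bash
python3 - <<'E'
from loc import *
from scipy.spatial.transform import Rotation as Ro
s=readout.sense(); T=Ro.from_rotvec(s['tcp_rot']).as_matrix()
c=get_calibration('wrist'); R=cv2.Rodrigues(c['rvec'])[0]; cam=-R.T@c['tvec']
print('tool axes\n',T.round(3)); print('cam in tool',T.T@(cam-s['eef_pos'])); print('cam axes in tool (cols)\n',(T.T@R.T).round(3))
X=np.r_[x,0];Y=np.r_[y,0]
# desired tool: z down, y along punch y ; two options
for sg in(1,-1):
    M=np.c_[sg*-X if 0 else np.cross(sg*Y,[0,0,-1]),sg*Y,[0,0,-1]]
    rv=Ro.from_matrix(M).as_rotvec()
    for a,z in((0,260),(-60,300),(0,180)):
        print(sg,M[:,0].round(2),a,z,env.inverse_kinematics(W(a,0,z),rv))
E
```

```text
[[694.8  62.7]
 [651.  -38.3]
 [452.9 166.5]
 [409.2  65.5]] 263.15481945862217 110.0971646478401 110.08306722693936
axle [506.01248247  83.80691008] yaw -0.4053878952492182
tool axes
 [[ 0.896 -0.444 -0.001]
 [-0.444 -0.896 -0.002]
 [ 0.     0.002 -1.   ]]
cam in tool [  75.80071646   -0.17513378 -166.82715865]
cam axes in tool (cols)
 [[ 0.001 -0.96  -0.279]
 [ 1.     0.001  0.001]
 [-0.    -0.279  0.96 ]]
1 [-0.92  0.39  0.  ] 0 260 [ 4.80964762e-01  1.64000253e-01 -1.93389173e-01 -4.44089210e-16
 -1.21340690e+00 -2.45714898e+00]
1 [-0.92  0.39  0.  ] -60 300 [ 5.85977507e-01  5.15285430e-02 -2.23101257e-01 -4.44089210e-16
 -1.29616653e+00 -2.56216173e+00]
1 [-0.92  0.39  0.  ] 0 180 [ 4.80964762e-01  2.28203529e-01 -3.21860831e-01 -4.44089210e-16
 -1.02073197e+00 -2.45714898e+00]
-1 [ 0.92 -0.39  0.  ] 0 260 [ 0.48096476  0.16400025 -0.19338917  0.         -1.2134069   0.68444367]
-1 [ 0.92 -0.39  0.  ] -60 300 [ 0.58597751  0.05152854 -0.22310126  0.         -1.29616653  0.57943093]
-1 [ 0.92 -0.39  0.  ] 0 180 [ 0.48096476  0.22820353 -0.32186083  0.         -1.02073197  0.68444367]
```

```bash
cat >> loc.py <<'E'
from scipy.spatial.transform import Rotation as Ro
Y=np.r_[y,0]
RV=Ro.from_matrix(np.c_[np.cross(Y,[0,0,-1]),Y,[0,0,-1]]).as_rotvec()
E
python3 - <<'E'
from loc import *
jaws.clamp(3)
p=readout.sense()['eef_pos']; env.move_linear(p+[0,0,60],max_speed=150)
env.reach(W(-20,0,240),RV)
s=readout.sense();print(s['time'],s['eef_pos'],s['width'],s['ft_force'])
c=get_calibration('wrist');cv2.imwrite('pics/w1.png',snapshot('wrist')[:,:,::-1])
print(proj(c,[W(0,0,140),W(-36.4,0,119),W(36.4,0,119),W(-36.4,0,77),W(0,0,98),W(-85,55,17),W(-85,-55,17)]).round(0))
E
```

```text
[[694.8  62.7]
 [651.  -38.3]
 [452.9 166.5]
 [409.2  65.5]] 263.15481945862217 110.0971646478401 110.08306722693936
axle [506.01248247  83.80691008] yaw -0.4053878952492182
4.15 [487.69648987  92.08780262 239.81298394] 0.5411253566255837 [ 0.4863446  -0.404621   -0.19776649]
[[276. 232.]
 [276. 179.]
 [276. 265.]
 [276. 170.]
 [276. 216.]
 [331. 112.]
 [223. 112.]]
```

View pics/w1.png

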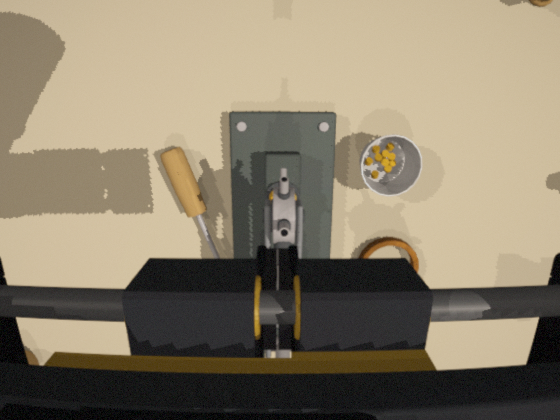

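```bash
sed -i 's/^W=lambda/o=o+5*y\nW=lambda/' loc.py; python3 - <<'E'
from loc import *
crop(cv2.imread('pics/w1.png'),225,100,120,150,4,'pics/w1c.png')
env.move_linear(W(-75,0,240),max_speed=150)
s=readout.sense();print(s['time'],s['eef_pos'])
c=get_calibration('wrist');im=snapshot('wrist')[:,:,::-1];cv2.imwrite('pics/w2.png',im)
print(proj(c,[W(0,0,140),W(-36.4,0,119),W(36.4,0,119),W(-36.4,0,77),W(0,0,98),W(-85,55,17),W(-85,-55,17)]).round(0))
crop(im,215,140,130,150,4,'pics/w2c.png')
a=cv2.imread('pics/w1c.png');b=cv2.imread('pics/w2c.png');cv2.imwrite('pics/w12.png',np.hstack([a,b])[:,:1000][:, :][::1][:600,-800:])
E
```

```text
[[694.8  62.7]
 [651.  -38.3]
 [452.9 166.5]
 [409.2  65.5]] 263.15481945862217 110.0971646478401 110.08306722693936
axle [506.01248247  83.80691008] yaw -0.4053878952492182
4.7167 [439.36673572 118.46610671 240.38062463]
[[276. 296.]
 [276. 244.]
 [276. 320.]
 [276. 227.]
 [276. 273.]
 [328. 165.]
 [224. 165.]]
```

View pics/w1c.png

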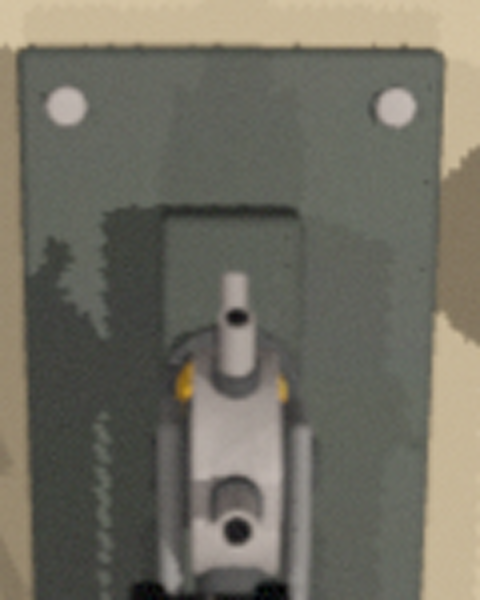

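View pics/w2c.png

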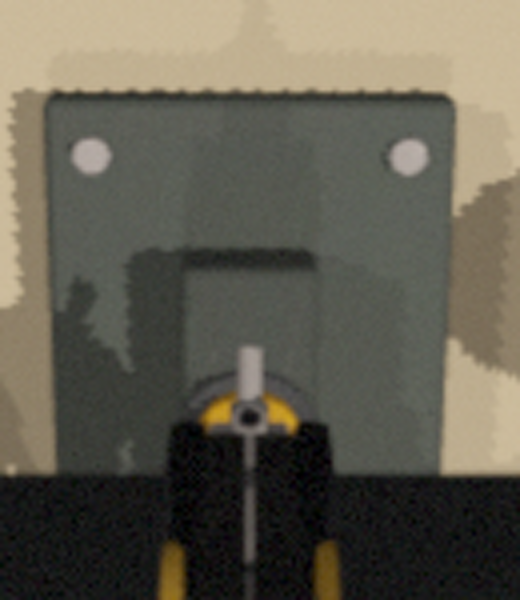

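```bash
python3 - <<'E'
from loc import *
env.move_linear(W(30,0,240),max_speed=200)
c=get_calibration('wrist');im=snapshot('wrist')[:,:,::-1];print(readout.sense()['time'])
print(proj(c,[W(0,0,140),W(-36.4,0,119),W(36.4,0,119)]).round(0))
crop(im,215,100,130,150,4,'pics/w3c.png')
E
```

```text
[[694.8  62.7]
 [651.  -38.3]
 [452.9 166.5]
 [409.2  65.5]] 263.15481945862217 110.0971646478401 110.08306722693936
axle [506.01248247  83.80691008] yaw -0.4053878952492182
5.4917
[[277. 167.]
 [278. 115.]
 [277. 208.]]
```

View pics/w3c.png

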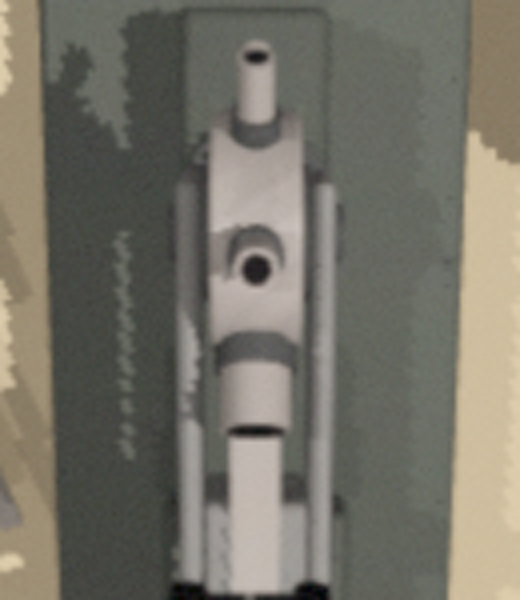

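```bash
cat > sw.py <<'E'
from loc import *
def f(t): s=readout.sense(); print(t,round(s['time'],2),s['eef_pos'].round(1),s['ft_force'].round(1))
def sweep():
    env.move_linear(W(-23,0,185),max_speed=150)
    env.move_linear(W(-23,0,144),max_speed=60); f('down')
    for a in range(-15,23,6):
        env.move_linear(W(a,0,144),max_speed=35); f(a)
    env.move_linear(W(23,0,144),max_speed=35)
    env.move_linear(W(23,0,190),max_speed=100); f('up')
E
python3 - <<'E'
from sw import *
sweep()
env.move_linear(W(30,0,240),max_speed=150)
c=get_calibration('wrist');im=snapshot('wrist')[:,:,::-1]
crop(im,215,100,130,150,4,'pics/w4c.png')
E
```

```text
[[694.8  62.7]
 [651.  -38.3]
 [452.9 166.5]
 [409.2  65.5]] 263.15481945862217 110.0971646478401 110.08306722693936
axle [506.01248247  83.80691008] yaw -0.4053878952492182
down 6.98 [487.1  97.6 144.2] [-0.4  0.5 -0.3]
-15 7.36 [494.5  94.2 144.1] [ 0.1 -0.2  0.1]
-9 7.68 [499.9  91.9 143.9] [-0.4 -0.6 -0. ]
-3 8.01 [505.4  89.5 143.9] [-0.5 -0.1 -0.2]
3 8.33 [510.9  87.1 143.9] [ 0.7  0.1 -0.3]
9 8.66 [516.4  84.8 143.9] [0.  0.3 0.1]
15 8.98 [521.9  82.4 143.9] [-0.9 -0.6  0.1]
21 9.31 [527.4  80.  143.9] [-0.5 -0.4 -0. ]
up 10.17 [528.7  79.3 189.6] [-0.5 -0.5  0.3]
```

View pics/w4c.png

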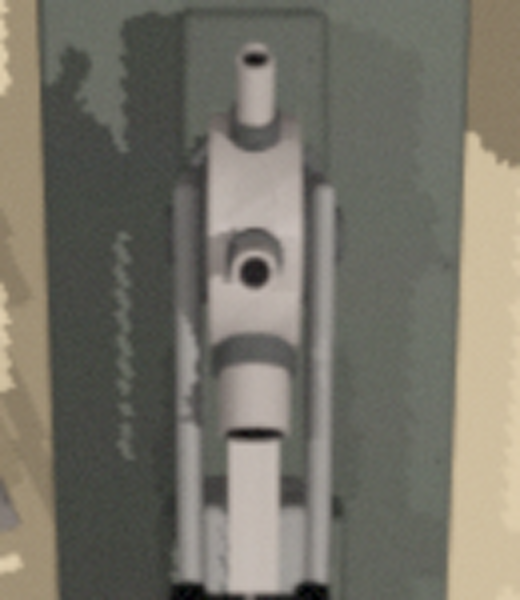

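```bash
python3 - <<'E'
from sw import *
print(readout.sense()['width'])
env.move_linear(W(-25,0,185),max_speed=150)
env.move_linear(W(-25,0,144),max_speed=80); f('down')
env.move_linear(W(-5,0,144),max_speed=35); f('mid')
c=get_calibration('wrist');im=snapshot('wrist')[:,:,::-1];cv2.imwrite('pics/w5.png',im)
im=snapshot('scene')[:,:,::-1]
crop(im,225,140,130,100,6,'pics/s5.png')
f('')
E
```

```text
[[694.8  62.7]
 [651.  -38.3]
 [452.9 166.5]
 [409.2  65.5]] 263.15481945862217 110.0971646478401 110.08306722693936
axle [506.01248247  83.80691008] yaw -0.4053878952492182
0.49817712151058746
down 12.03 [485.5  98.3 144.3] [-0.2  0.6  0.5]
mid 12.75 [503.3  90.3 143.9] [ 0.1 -0.9 -0.9]
 12.85 [503.3  90.4 144. ] [0.1 0.7 0.6]
```

View pics/w5.png

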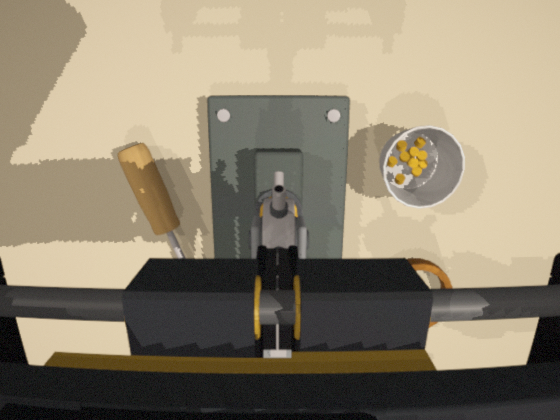

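View pics/s5.png

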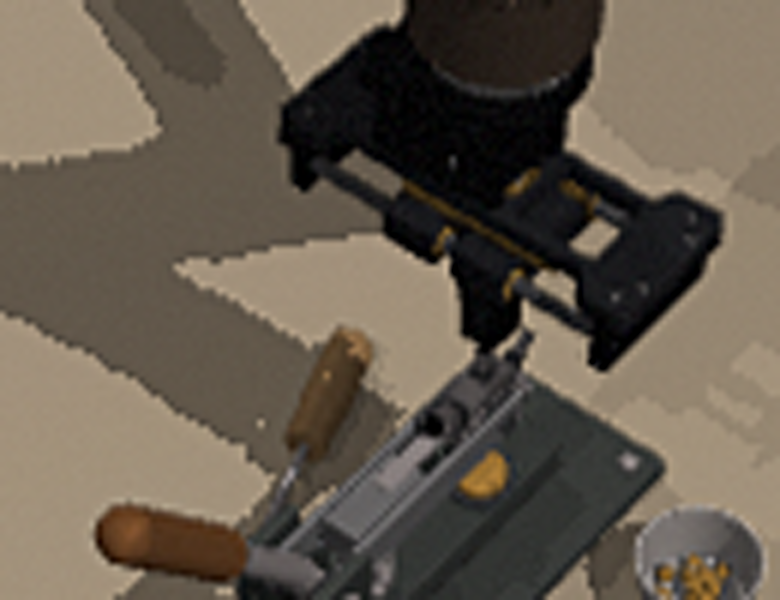

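```bash
python3 - <<'E'
from sw import *
c=get_calibration('wrist')
for th in (0,6,12,18,24,30):
    t=np.radians(60-th); print(th,proj(c,[W(-42*np.sin(t),0,98+42*np.cos(t))]).round(1), proj(get_calibration('scene'),[W(-42*np.sin(t),0,98+42*np.cos(t)),W(42*np.sin(np.radians(th)),0,98+42*np.cos(np.radians(th))),W(42*np.sin(np.radians(60+th)),0,98+42*np.cos(np.radians(60+th)))]).round(1).tolist())
print(proj(get_calibration('scene'),[W(-5,0,127),W(-5,15,127),W(-5,-15,127)]).round(1), readout.sense()['joint_torque'])
crop(cv2.imread('pics/w5.png'),215,140,130,130,4,'pics/w5c.png')
a=cv2.imread('pics/scene0.png')[175:235,270:335]
im=snapshot('scene')[:,:,::-1][175:235,270:335]
b=cv2.resize(np.hstack([a,im]),None,fx=6,fy=6,interpolation=cv2.INTER_NEAREST);cv2.imwrite('pics/cmp.png',b)
E
```

```text
[[694.8  62.7]
 [651.  -38.3]
 [452.9 166.5]
 [409.2  65.5]] 263.15481945862217 110.0971646478401 110.08306722693936
axle [506.01248247  83.80691008] yaw -0.4053878952492182
0 [[276.7 189.4]] [[313.5, 194.8], [305.8, 197.7], [297.6, 210.3]]
6 [[276.7 195.5]] [[313.1, 194.5], [304.9, 198.7], [297.1, 211.6]]
12 [[276.7 202.4]] [[312.5, 194.3], [303.9, 199.8], [296.7, 212.9]]
18 [[276.7 210. ]] [[311.9, 194.2], [302.9, 200.9], [296.4, 214.0]]
24 [[276.7 218.1]] [[311.2, 194.3], [302.0, 202.2], [296.3, 215.1]]
30 [[276.6 226.6]] [[310.4, 194.5], [301.1, 203.5], [296.2, 216.1]]
[[306.8 199.6]
 [311.1 202.2]
 [302.6 197. ]] [-4.93759685e-02 -3.01139259e+01  1.61184847e+01  3.55042979e+00
 -7.63207069e-02 -1.80360047e-06]
```

View pics/w5c.png

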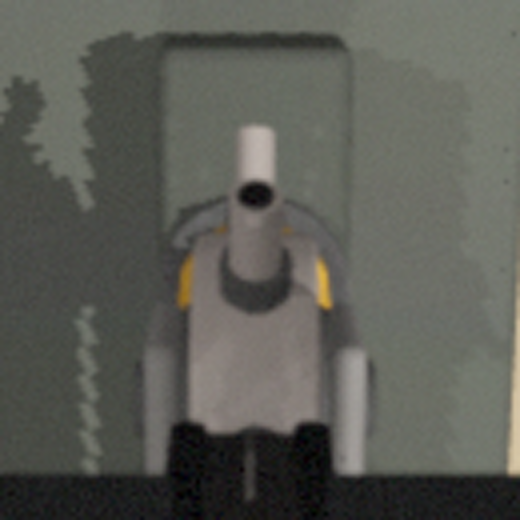

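View pics/cmp.png

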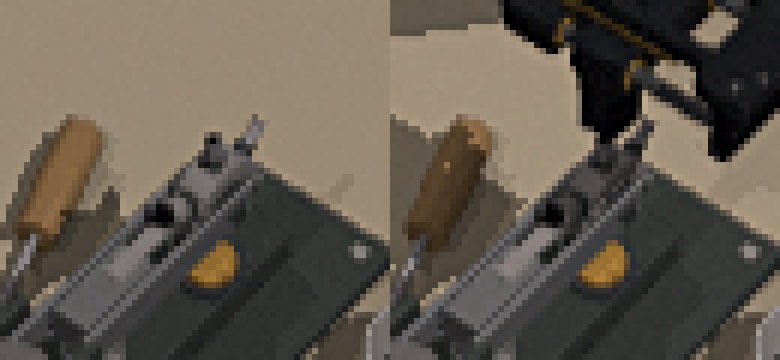

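```bash
python3 - <<'E'
from sw import *
c=get_calibration('wrist')
s=readout.sense(); p=s['eef_pos']; T=Ro.from_rotvec(s['tcp_rot']).as_matrix()
for z in(0,5,10,17):
  print(z,[ (d,proj(c,[p+T@[d,0,z]]).round(1)[0].tolist()) for d in(-10,0,5,10,15)], proj(c,[p+T@[10,15,z],p+T@[10,-15,z]]).round(1).tolist())
print(proj(c,[W(0,0,140),W(0,0,120)]))
E
```

```text
[[694.8  62.7]
 [651.  -38.3]
 [452.9 166.5]
 [409.2  65.5]] 263.15481945862217 110.0971646478401 110.08306722693936
axle [506.01248247  83.80691008] yaw -0.4053878952492182
0 [(-10, [276.4, 282.3]), (0, [276.4, 263.8]), (5, [276.4, 254.4]), (10, [276.4, 244.7]), (15, [276.4, 234.9])] [[307.7, 244.7], [245.1, 244.7]]
5 [(-10, [276.4, 277.7]), (0, [276.4, 259.6]), (5, [276.4, 250.3]), (10, [276.4, 240.9]), (15, [276.4, 231.3])] [[306.9, 240.9], [245.9, 240.8]]
10 [(-10, [276.4, 273.3]), (0, [276.4, 255.6]), (5, [276.4, 246.5]), (10, [276.4, 237.3]), (15, [276.4, 227.9])] [[306.2, 237.3], [246.7, 237.2]]
17 [(-10, [276.4, 267.5]), (0, [276.4, 250.3]), (5, [276.4, 241.5]), (10, [276.5, 232.5]), (15, [276.5, 223.4])] [[305.2, 232.6], [247.7, 232.5]]
[[276.49402994 269.89659377]
 [276.55364422 254.03528088]]
```

```bash
python3 - <<'E'
import cv2
from h import *
im=cv2.imread('pics/w5.png'); im=cv2.convertScaleAbs(im,alpha=3,beta=20)
crop(im,225,215,110,150,5,'pics/w5d.png')
E
```

```text
(no output)
```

View pics/w5d.png

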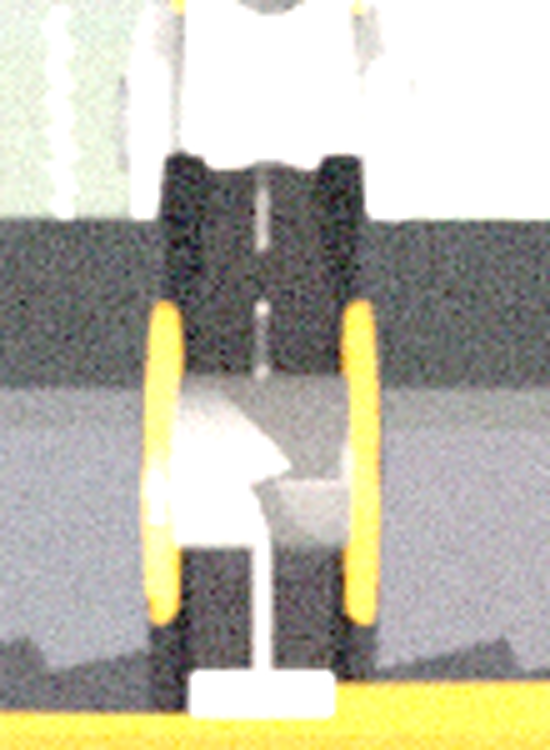

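```bash
python3 - <<'E'
from sw import *
ims=[]
for a in (1,7,13):
    env.move_linear(W(a,0,144),max_speed=35); f(a)
    im=snapshot('wrist')[:,:,::-1]
    ims.append(cv2.resize(im[120:260,225:330],None,fx=2.5,fy=2.5,interpolation=cv2.INTER_CUBIC))
cv2.imwrite('pics/steps.png',np.hstack(ims))
E
```

```text
[[694.8  62.7]
 [651.  -38.3]
 [452.9 166.5]
 [409.2  65.5]] 263.15481945862217 110.0971646478401 110.08306722693936
axle [506.01248247  83.80691008] yaw -0.4053878952492182
1 13.22 [509.1  87.9 144. ] [-0.1  0.3 -0.6]
7 13.6 [514.6  85.5 143.9] [-0.2 -0.  -0.8]
13 13.97 [520.1  83.2 144. ] [-0.  -0.1 -0.6]
```

View pics/steps.png

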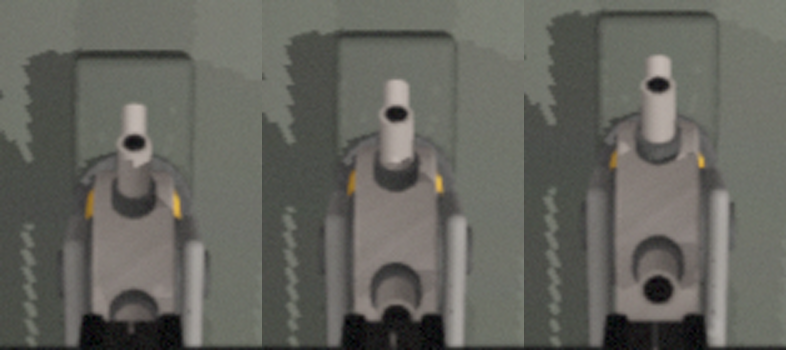

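```bash
python3 - <<'E'
import cv2
im=cv2.imread('pics/steps.png')[270:350,:524]; im=cv2.convertScaleAbs(im,alpha=2.2,beta=15)
import numpy as np
a=cv2.resize(im[:,:262],None,fx=3,fy=3,interpolation=cv2.INTER_CUBIC);b=cv2.resize(im[:,262:],None,fx=3,fy=3,interpolation=cv2.INTER_CUBIC)
cv2.imwrite('pics/st2.png',np.vstack([a,b]))
E
```

```text
(no output)
```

View pics/st2.png

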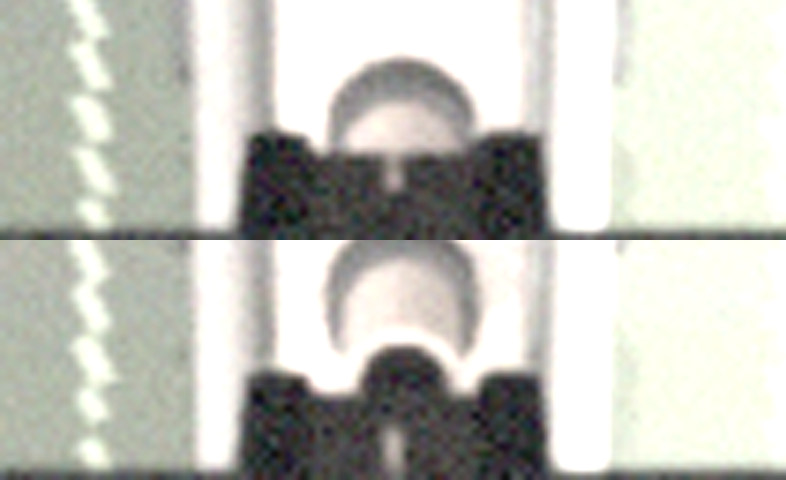

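```bash
python3 - <<'E'
from sw import *
env.move_linear(W(13,0,175),max_speed=100)
env.move_linear(W(-22,0,175),max_speed=150)
env.move_linear(W(-22,0,144),max_speed=100); 
f0=readout.sense()['ft_force']
for z in range(142,129,-2):
    env.move_linear(W(-22,0,z),max_speed=40)
    d=readout.sense()['ft_force']-f0; 
    if np.linalg.norm(d)>2.5: print('contact',z,d); break
f('low')
im=snapshot('scene')[:,:,::-1]
crop(im,265,165,75,65,8,'pics/s6.png')
crop(snapshot('wrist')[:,:,::-1],215,140,130,130,4,'pics/w6.png')
E
```

```text
[[694.8  62.7]
 [651.  -38.3]
 [452.9 166.5]
 [409.2  65.5]] 263.15481945862217 110.0971646478401 110.08306722693936
axle [506.01248247  83.80691008] yaw -0.4053878952492182
low 17.07 [487.7  97.  129.8] [-0.8 -0.6  0.8]
```

View pics/s6.png

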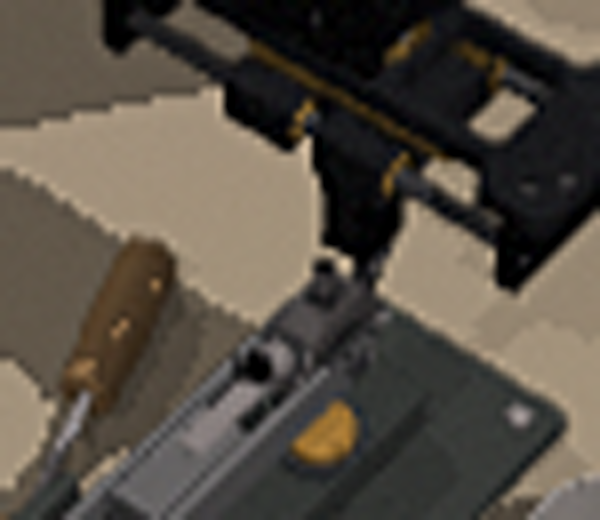

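View pics/w6.png

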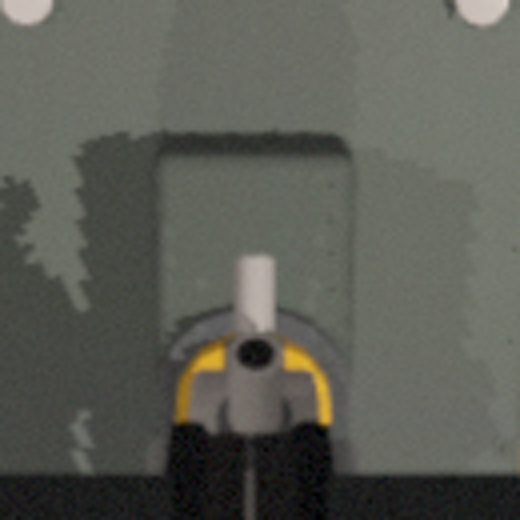

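```bash
python3 - <<'E'
from sw import *
ims=[]
for a in (-17,-12,-7,-2,3):
    env.move_linear(W(a,0,130),max_speed=40); f(a)
    d=readout.sense()['ft_force']
    if a in(-7,-2,3):
        im=snapshot('wrist')[:,:,::-1]
        ims.append(cv2.resize(im[120:260,225:330],None,fx=2.5,fy=2.5,interpolation=cv2.INTER_CUBIC))
    if np.linalg.norm(d)>9: print('stop'); break
cv2.imwrite('pics/steps2.png',np.hstack(ims))
E
```

```text
[[694.8  62.7]
 [651.  -38.3]
 [452.9 166.5]
 [409.2  65.5]] 263.15481945862217 110.0971646478401 110.08306722693936
axle [506.01248247  83.80691008] yaw -0.4053878952492182
-17 17.45 [492.6  95.  130. ] [ 0.2 -0.1 -0.3]
-12 17.73 [497.   93.  129.9] [-0.2  0.1 -0.5]
-7 18.0 [501.4  91.1 129.9] [-1.6  2.2  0.8]
-2 18.32 [506.   89.  129.7] [-2.4  1.2 -0.7]
3 18.65 [511.5  87.1 130.2] [-1.1 -0.3  1. ]
```

View pics/steps2.png

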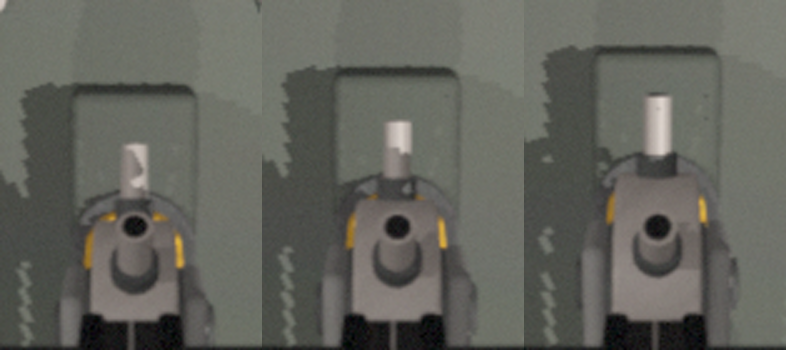

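```bash
python3 - <<'E'
from sw import *
for a in (8,13,18,22):
    env.move_linear(W(a,0,130),max_speed=40); f(a)
    if np.linalg.norm(readout.sense()['ft_force'])>10: print('stop'); break
env.move_linear(W(22,0,165),max_speed=80); f('up')
crop(snapshot('wrist')[:,:,::-1],215,100,130,150,4,'pics/w7.png')
E
```

```text
[[694.8  62.7]
 [651.  -38.3]
 [452.9 166.5]
 [409.2  65.5]] 263.15481945862217 110.0971646478401 110.08306722693936
axle [506.01248247  83.80691008] yaw -0.4053878952492182
8 18.98 [516.8  85.3 130.5] [ 1.9 -0.1  0.2]
13 19.25 [520.   83.2 129.9] [-0.  -1.6 -0.8]
18 19.52 [524.6  81.2 129.9] [-0.7  0.9  0.3]
22 19.77 [528.4  79.7 130. ] [0.4 0.5 0.2]
up 20.36 [527.9  79.7 164.9] [-0.7 -0.1 -0.1]
```

View pics/w7.png

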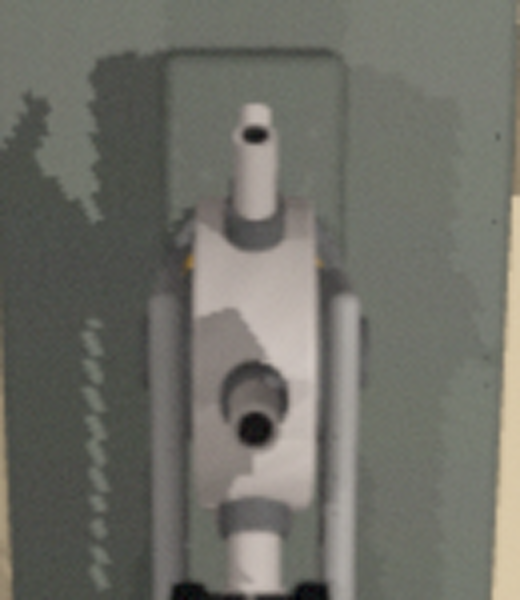

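```bash
python3 - <<'E'
from sw import *
env.move_linear(W(-22,0,165),max_speed=150)
env.move_linear(W(-22,0,130),max_speed=80); f('down')
for a in (-12,-7,-2,3,8,13,18,22):
    env.move_linear(W(a,0,130),max_speed=40); f(a)
    if np.linalg.norm(readout.sense()['ft_force'])>10: print('stop'); break
env.move_linear(W(22,0,165),max_speed=80)
env.move_linear(W(30,0,240),max_speed=150); f('up')
crop(snapshot('wrist')[:,:,::-1],215,100,130,150,4,'pics/w8.png')
env.move_linear(W(-100,0,260),max_speed=200)
c=get_calibration('wrist'); im=snapshot('wrist')[:,:,::-1]; cv2.imwrite('pics/w9.png',im);f('front')
print(proj(c,[W(0,0,140),W(-36.4,0,119),W(-36.4,0,77),W(-85,55,17),W(-85,-55,17)]).round(0))
E
```

```text
[[694.8  62.7]
 [651.  -38.3]
 [452.9 166.5]
 [409.2  65.5]] 263.15481945862217 110.0971646478401 110.08306722693936
axle [506.01248247  83.80691008] yaw -0.4053878952492182
down 21.43 [488.3  97.  130. ] [0.  0.7 0. ]
-12 21.83 [497.3  93.1 130.2] [-0.2  0.   0.5]
-7 22.11 [501.5  91.1 130. ] [-1.3  1.4  1.1]
-2 22.38 [506.   89.1 129.7] [-1.7  1.1  0.7]
3 22.66 [511.1  86.9 130. ] [-0.8  0.4 -0.2]
8 22.93 [516.7  85.2 130.5] [ 1.  -0.6 -0.9]
13 23.21 [520.1  83.2 130. ] [ 0.3  0.1 -0.4]
18 23.48 [524.7  81.2 129.9] [ 0.2  0.3 -0.1]
22 23.73 [528.4  79.7 129.9] [-0.  -0.8 -0.4]
up 24.97 [534.7  76.5 238.7] [ 0.1 -0.5 -0.1]
front 25.88 [416.5 127.7 259.6] [-0.4 -1.2 -0.1]
[[276. 310.]
 [276. 262.]
 [277. 245.]
 [326. 184.]
 [228. 184.]]
```

View pics/w8.png

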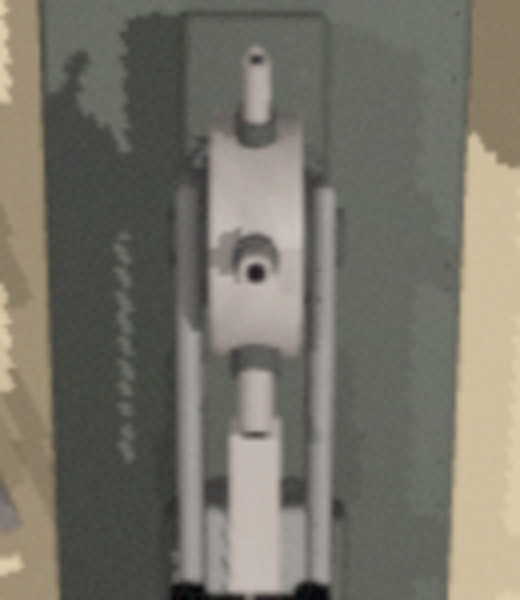

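View pics/w9.png

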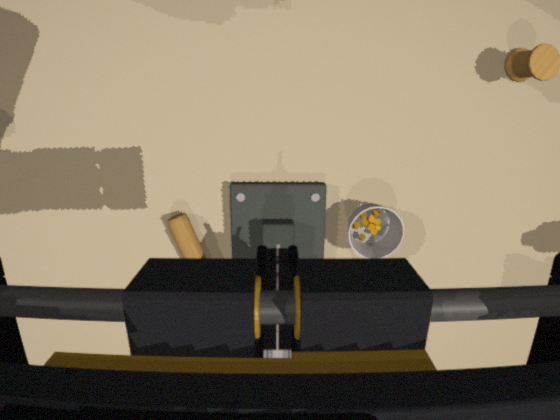

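```bash
python3 - <<'E'
from sw import *
al=np.radians(40); X=np.r_[x,0]; Z=np.array([0,0,1.])
tz=np.sin(al)*X-np.cos(al)*Z; tx=-np.cos(al)*X-np.sin(al)*Z
rv=Ro.from_matrix(np.c_[tx,np.cross(tz,tx),tz]).as_rotvec()
lk=-.279*tx+.96*tz
cam=np.r_[0,0,80]; P=W(0,0,80)-320*lk; tcp=P-76*tx+167*tz
print(tcp, env.inverse_kinematics(tcp,rv))
env.reach(tcp,rv)
c=get_calibration('wrist'); im=snapshot('wrist')[:,:,::-1]; cv2.imwrite('pics/w10.png',im);f('front')
print(proj(c,[W(0,0,140),W(0,0,56),W(0,0,48),W(-36.4,0,77)]).round(0))
crop(im,205,130,140,140,4,'pics/w10c.png')
E
```

```text
[[694.8  62.7]
 [651.  -38.3]
 [452.9 166.5]
 [409.2  65.5]] 263.15481945862217 110.0971646478401 110.08306722693936
axle [506.01248247  83.80691008] yaw -0.4053878952492182
[415.8211747  127.95429756 178.86321147] NoneTraceback (most recent call last):
  File "<stdin>", line 8, in <module>
bench.PlanningError: the arm cannot take that pose within its joint ranges
```

```bash
python3 - <<'E'
from sw import *
X=np.r_[x,0]; Z=np.array([0,0,1.])
def pose(al,rng):
    al=np.radians(al)
    tz=np.sin(al)*X-np.cos(al)*Z; tx=-np.cos(al)*X-np.sin(al)*Z
    rv=Ro.from_matrix(np.c_[tx,np.cross(tz,tx),tz]).as_rotvec()
    lk=-.279*tx+.96*tz
    P=W(0,0,80)-rng*lk; return P-76*tx+167*tz,rv
go=None
for al in(35,30,25,20,15):
  for r in (310,340,370):
    t,rv=pose(al,r); q=env.inverse_kinematics(t,rv)
    if q is not None: go=(al,r,t,rv); break
  if go: break
print(go and go[:3])
env.reach(go[2],go[3])
c=get_calibration('wrist'); im=snapshot('wrist')[:,:,::-1]; cv2.imwrite('pics/w10.png',im);f('front')
print(proj(c,[W(0,0,140),W(0,0,56),W(0,0,48),W(-36.4,0,77)]).round(0))
crop(im,205,130,140,140,4,'pics/w10c.png')
E
```

```text
[[694.8  62.7]
 [651.  -38.3]
 [452.9 166.5]
 [409.2  65.5]] 263.15481945862217 110.0971646478401 110.08306722693936
axle [506.01248247  83.80691008] yaw -0.4053878952492182
(35, 310, array([431.25024984, 121.33277442, 180.96444017]))
front 30.18 [431.3 121.4 181. ] [0.4 1.1 0.3]
[[276. 272.]
 [276. 186.]
 [276. 180.]
 [276. 175.]]
```

View pics/w10c.png

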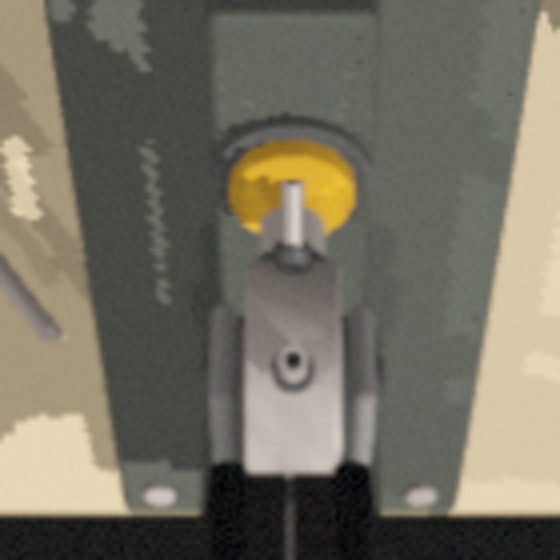

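```bash
python3 - <<'E'
from bench import *
s=readout.sense(); print(s['time'],s['ft_force'])
ticket.close_job()
E
```

```text
30.175 [0.3695808  1.07174419 0.2871089 ]
the job is handed in; nothing more can be done
```

The widest (14 mm) tube now points straight down at the brass anvil, and I handed the job in at 30.2 s of the 45 s allowed. The interface gave no verdict.

**What I did:** The wide tube started out pointing up and to the rear. I closed the gripper and swept a fingertip backward twice along the top of the turret. Each sweep moved it one click, and the sensed force never went above about 3 N.

**Last checks:**
- **Click:** A picture after each sweep showed exactly one click. The last one from above shows 6 mm up, 5 mm front-up and 7 mm rear-up, which puts the 14 mm tube at the bottom.
- **Tilted front view:** The wide tube stands over the anvil behind the thin front-down tube. The fingers were clear of the punch.
- **Punch:** It showed no visible shift.

**What failed or disagreed:**
- **First sweep missed:** My first sweep, plus a repeat to see why, passed over the tube without touching it. The real fingertips seem to sit roughly 15 mm higher than `tcp_to_tips` says. Lowering the arm 14 mm fixed it.
- **Camera offset:** The wrist camera placed the punch about 5 mm to one side of where the top camera did. I corrected for this.
- **Tilted view:** The first tilted viewing pose I tried was out of the arm's reach, so I used a shallower one.
- **Not measured:** I did not measure the jaw angle, the tube's exact offset from the anvil centre, or whether the other items had shifted.

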